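# Shut the bench gas cock with the T-key

## Task

The bench's gas cock has been left partly open: take the T-handled key from its wooden rest, push its blade fully home into the slot of the cock's round plug, and only then turn it clockwise to the stop, so that the handle stands squarely across the pipe and the gas is off. Leave the key standing upright there, fully home, and let go of it. Do not disturb the glass bowl, the jar or the paperweight.

Things in the scene. Friction and masses are not known exactly. Their poses are not given: they have to be found in the camera images.
- key: Loose dark steel T-key, 118 mm tall, about 0.2 kg, standing blade down in the wooden rest. Origin: centre of the blade's lower end, z up the shank. Blade 26 mm wide (along x), 6 mm thick (y), 28 mm long; above it a flange of 15 mm radius, 6 mm thick, whose underside (the shoulder, at 28 mm) rests on the plug's face when home; shank of 7 mm radius. Same when turned by half a turn.
- key_grip (a point): Middle of the key's T-handle bar, on the shank's axis, 108 mm above the key's origin; axes as the key's. The bar is 110 mm long (along x, in line with the blade's width), 16 mm thick (y) and 20 mm high.
- rest: Fixed wooden block 90 x 70 x 50 mm high in which the key stands, its bar along the block's long side. Origin: centre of its underside, x along the 90 mm side. Its slot is 32 x 12 mm (long along x) and 40 mm deep: the key lifts straight out.
- valve: Fixed gas cock: round brass housing of 38 mm radius, 89 mm high, in the middle of a dark steel pipe 276 mm long (along x, top 43 mm high) that bends down into the bench at both ends. Origin: on the bench under the plug's axis; x along the pipe, y across it, z up. In the housing's top, inside a rim of 22 mm radius and 4 mm deep, lies the steel plug's flat face.
- slot_mouth (a point): Centre of the plug's face and slot, 85 mm above the bench; axes as the valve's, it does not turn. The slot (28.5 x 8.5 mm, 30 mm deep) along the pipe: fully open (a stop); 90 degrees clockwise from above: shut (a stop). The plug turns with 0.15 N m and stays put. Its slot starts 11 to 66 degrees clockwise of fully open; the angle is not reported: look, or feel for it with the blade.
- bowl: Bystander: loose amber glass bowl, 110 mm across, 60 mm high; origin under its centre. Leave alone.
- jar: Bystander: loose glass jar with a lid, 70 mm across, 100 mm high; origin under its centre. Leave alone.
- paperweight: Bystander: loose round glass paperweight, 72 mm across, 56 mm high; origin under its centre. Leave alone.

How it is judged:
By the outcome, as a careful person would: the job done as asked, in the order asked, and still so for the second after the job is handed in, with the robot touching nothing.
It also fails if it takes over 58 s, if anything falls off the work surface, if the arm or the gripper's body presses on something with over 40 N, if the wrist force passes 120 N, or if a joint passes its speed limit or range.

## Robot

A 7-joint arm with a two-finger parallel gripper is mounted at the origin on the work surface. World frame = base frame: x ahead of the robot, y to its left, z up, the work surface at z = 0. Lengths are in mm, angles in rad, forces in N, time in s.
With the tool pointing down it reaches from about 400 to 750 mm from the base axis. Payload 19.5 kg.
Tool frame: the origin (TCP) lies at the very end of the fingers, on their centre line; the grasp point (between the pads) lies 19 mm behind it (env.grip_point_offset is the z of the grasp point in the tool frame, in mm); z points along the fingers, y is the line along which they close (so a half turn about z gives the same grasp; the last joint's range is limited). The gripper opens to 85 mm and grips with 20 to 120 N. Pads are 22 mm wide; open, the fingers measure 114 mm over their backs; the gripper's body (76 mm by 85 mm) begins 54 mm behind the grasp point. The pads swing forward as they close: fully open they stand 13 mm farther back than shut.
Start: joints at [1.197, 0.707, -0.028, 1.485, 0.022, 0.951, -0.075], TCP at [187.296, -543.613, 231.268] pointing down, gripper open.
Joint ranges: [-2.71, 2.71], [-0.32, 2.16], [-1.57, 1.52], [0, 2.45], [-1.46, 4.6], [0, 2.02], [-2.83, 2.83]. Speed limits (rad/s): [1.89, 1.89, 2.57, 2.57, 3.01, 3.01, 3.01].

## Interface

Orientations are given as a unit quaternion [x, y, z, w].
In Python, from bench import readout, eyes, order, env gives the robot as it stands.
- The arm moves only by the tool arm_command, never from a script. Its argument "increments" is one flat list of numbers, 7 for each row, row after row: the shift along the tool's x, y, z as a fraction of full scale, then the turn, a rotation vector about the tool's x, y, z as a fraction of full scale, then the opening, from 0 (shut) to 1 (fully open). In form: [x, y, z, wx, wy, wz, grip, x, y, z, wx, wy, wz, grip, ...]. A call has 1 to 20 rows; each row shifts and turns the commanded pose from where the row before left it, along the tool's axes as they then stand; what a row does not reach is not made up. Full scale, the value 1, is 0.25 m for a shift and 180 degrees for a turn. A row lasts 1/10 s, in which the tool goes at most 50 mm and 8.59 degrees, less where a joint would pass 70% of its speed; a pose out of reach is approached as far as the arm can. A call with a number of a shift or a turn outside -1 to 1 is refused whole. A call with a gripper value outside its range is refused whole. The fingers move at their own pace and stop on an object; "squeeze" is the grip in N (left out, the last holds). Time passes only in rows, so rows that do not move let the fingers close. It gives the time, the measured TCP pose, the force, the opening and the grip force at its end, in the units of the state.
- readout.sense(): the state, without advancing time (a new reading comes with each control period).
- eyes.get_image(name): name is "scene" or "top" or "wrist"; returns the picture (420x560x3 uint8, blue, green, red); there is no depth.
- eyes.camera_model(name): a dict with "intrinsics" (3x3 intrinsics, pixels), "R" (3x3) and "t" (3): a world point X has camera coordinates R X + t; the wrist camera has in their place "T_tool_cam" (4x4, takes a point from camera to tool coordinates, whose origin is the TCP and whose axes are the flange's). Camera axes: x right, y down, z forward; pixel columns grow to the right and rows downward; lengths in mm; the calibration is good to about 2 mm. The wrist camera is an equidistant fisheye: a pixel r from the principal point sees the ray r / f radians off the axis. A picture is of the moment at which its call begins: read the wrist's pose just before it. camera_model takes no time and is no camera call.
- order.finish_job(): hands the job in; it is judged then, once.
Trained networks look in the newest picture that a camera, given by its name, has taken for a name from the list of things; names that differ only in an ending like _2 or _b are one class to them, and where a whole thing is asked for, a point or a joint stands for the part that bears it (a point fixed in the world has none). Each returns a list of dicts, best first, with "p" (0 to 1); they miss things now and then, are a little off and sometimes report something else, mostly with a low value. They report only what shows in the picture. A call takes as long as a camera call.
- eyes.boxes_of(camera, query): "point" ([column, row] in pixels, amid what is visible of it).
The state is a dict: "t": time; "joints": joint angles; "qvel": joint speeds; "effort": joint torques, N m; "position": TCP position; "ee_rot": TCP orientation; "wrist_force": force on the tool from outside, world axes, zero at the start; "moment": the same for the moment, N m; "grip_width": opening from 0.0 (shut) to 1.0 (fully open); "grasp_force": force on a finger pad.
Only numpy, scipy, OpenCV 4.12 (cv2) and the standard library are available. Lean on these libraries where they do the work, as an engineer would, in place of code of your own. Each camera call takes 0.05 s, during which the arm holds its last target. There are 200 camera calls.

## Working session

There is one attempt and no reset: what is moved stays moved. The work goes in short steps, Python scripts to look and compute and a tool call to move; the robot and the scene stay as the last step left them, time stands still between calls to the robot, and variables do not carry over. Pictures are saved under pics/ and viewed, at most 10 in all, crops included, and the job is handed in when it is done.

Besides the shell and the picture viewer there is one more tool, called as name(argument=value, ...) on one line, values as JSON. arm_command: Moves the arm, as the interface text tells. Shift numbers are shares of 0.25 m and turn numbers shares of 180 degrees, none past 1 either way. Its arguments: {"type":"object","properties":{"increments":{"type":"array","items":{"type":"number","minimum":-1,"maximum":1}},"squeeze":{"type":"number"}},"required":["increments"]}

```bash
mkdir -p pics; ls
cat > h.py <<'E'
import numpy as np, cv2
from scipy.spatial.transform import Rotation as Rn
from bench import readout, eyes, order, env
def ray(cam,px):
    m=eyes.camera_model(cam);K=np.array(m["intrinsics"]);
    d=np.linalg.inv(K)@[px[0],px[1],1]
    R=np.array(m["R"]);t=np.array(m["t"]);return -R.T@t, R.T@d
def atz(cam,px,z):
    c,d=ray(cam,px);return c+d*(z-c[2])/d[2]
def proj(cam,X):
    m=eyes.camera_model(cam);p=np.array(m["intrinsics"])@(np.array(m["R"])@np.array(X)+np.array(m["t"]));return p[:2]/p[2]
def wray(px,s):
    m=eyes.camera_model("wrist");K=np.array(m["intrinsics"]);T=np.array(m["T_tool_cam"])
    v=np.array([(px[0]-K[0,2])/K[0,0],(px[1]-K[1,2])/K[1,1]]);r=np.hypot(*v)
    d=np.r_[v/r*np.sin(r),np.cos(r)] if r>0 else np.array([0,0,1.])
    Q=Rn.from_quat(s["ee_rot"]).as_matrix()
    return Q@T[:3,3]+s["position"], Q@T[:3,:3]@d
def watz(px,s,z):
    c,d=wray(px,s);return c+d*(z-c[2])/d[2]
E
python3 - <<'E'
from h import *
np.set_printoptions(precision=1,suppress=True)
s=readout.sense();print(s);print(env.grip_point_offset)
for c in("top","scene"):
    cv2.imwrite(f"pics/{c}0.png",eyes.get_image(c))
    for q in["key","key_grip","rest","valve","slot_mouth","bowl","jar","paperweight"]:
        b=eyes.boxes_of(c,q)[:2]
        print(c,q,[(x["point"],round(x["p"],2),atz(c,x["point"],{"key":90,"key_grip":118,"rest":50,"valve":85,"slot_mouth":85}.get(q,40))) for x in b])
    m=eyes.camera_model(c);print(-np.array(m["R"]).T@m["t"])
E
```

```text
pics
{'t': 0.0, 'joints': array([ 1.2,  0.7, -0. ,  1.5,  0. ,  1. , -0.1]), 'qvel': array([ 0., -0., -0., -0.,  0.,  0.,  0.]), 'effort': array([ -0. , -88.3,   1.2, -23.6,   0. ,   0. ,  -0. ]), 'position': array([ 187.2, -543.4,  230.8]), 'ee_rot': array([ 1. ,  0.2, -0. , -0. ]), 'wrist_force': array([-0.5, -0.1, -0.7]), 'moment': array([-0., -0., -0.]), 'grasp_force': 0.0, 'grip_width': 0.9997931853675835}
-18.700000000000003
top key [([229.1, 229.2], 0.6, array([540. , 181.3,  90. ]))]
top key_grip [([229.6, 227.5], 0.53, array([542.4, 176.3, 118. ])), ([140.8, 235.1], 0.5, array([521.3, 451.5, 118. ]))]
top rest [([237.3, 232.0], 0.64, array([534.7, 159.4,  50. ]))]
top valve [([361.4, 244.7], 0.56, array([ 487.3, -237.7,   85. ]))]
top slot_mouth [([356.0, 245.4], 0.95, array([ 485.3, -220.5,   85. ]))]
top bowl [([287.8, 156.2], 0.62, array([789.9,  -7.7,  40. ]))]
top jar [([419.7, 234.2], 0.39, array([ 522.9, -437.7,   40. ]))]
top paperweight [([420.2, 233.9], 0.66, array([ 523.9, -439.4,   40. ]))]
[ 392.8    4.6 1523.1]
scene key [([297.1, 163.2], 0.87, array([525. , 207.2,  90. ]))]
scene key_grip [([297.0, 164.6], 0.86, array([543. , 176.9, 118. ]))]
scene rest [([293.7, 187.7], 0.58, array([550.8, 147.1,  50. ]))]
scene valve [([198.3, 279.4], 0.95, array([ 533.3, -269.1,   85. ]))]
scene slot_mouth []
scene bowl [([335.0, 255.6], 0.77, array([771.4,   3.2,  40. ])), ([198.3, 280.4], 0.21, array([ 511.4, -254.2,   40. ]))]
scene jar [([336.0, 130.2], 0.82, array([525.2, 462.1,  40. ]))]
scene paperweight [([150.8, 343.5], 0.68, array([ 528. , -445.6,   40. ])), ([338.0, 255.0], 0.53, array([777.2,   9.2,  40. ]))]
[1027.4 -626.7 1020.2]
```

View pics/top0.png

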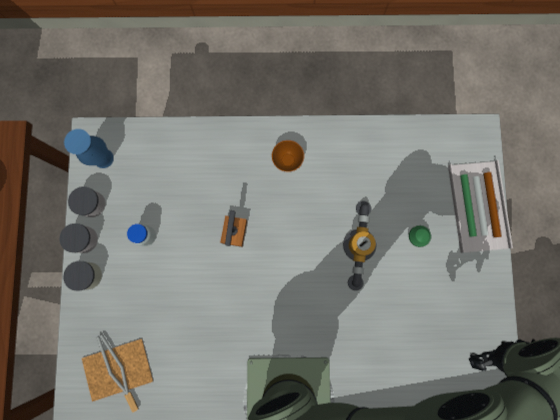

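View pics/scene0.png

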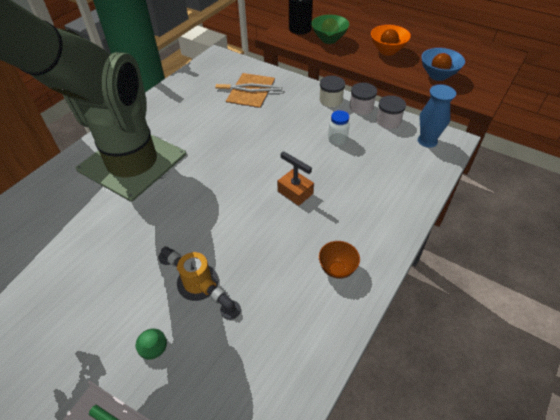

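The top view shows the key at about (231,228) in its rest and the valve at (363,243). The slot appears as a bright line tilted clockwise of the pipe. In the scene view, the key is at (296,165) and the valve at (194,268).

```bash
cat >> h.py <<'E'
np.set_printoptions(precision=3,suppress=True)
def yaw(s):  # direction of tool x in world, deg
    x=Rn.from_quat(s["ee_rot"]).as_matrix()[:,0];return np.degrees(np.arctan2(x[1],x[0]))
def plan(pos,yw=None):
    s=readout.sense();R=Rn.from_quat(s["ee_rot"])
    print("t",s["t"],"pos",np.round(s["position"],1),"yaw",yaw(s),"z",R.as_matrix()[:,2],"j",s["joints"])
    print("shift in tool /250:",R.inv().apply(np.array(pos)-s["position"])/250)
    if yw is not None:
        a=np.radians(yw);x=np.array([np.cos(a),np.sin(a),0]);z=np.array([0,0,-1.])
        T=Rn.from_matrix(np.c_[x,np.cross(z,x),z])
        print("rotvec/pi:",(R.inv()*T).as_rotvec()/np.pi)
E
python3 - <<'E'
from h import *
plan([487,-235,330],0)
print(eyes.camera_model("wrist"))
im=cv2.imread("pics/top0.png")
a=cv2.resize(im[200:290,325:400],None,fx=6,fy=6,interpolation=cv2.INTER_CUBIC)[:540,:400]
b=cv2.resize(im[180:270,200:265],None,fx=6,fy=6,interpolation=cv2.INTER_CUBIC)
cv2.imwrite("pics/crop0.png",np.hstack([cv2.resize(im[200:290,330:395],None,fx=6,fy=6,interpolation=cv2.INTER_CUBIC),b]))
p=[atz("top",q,30) for q in[(364,208),(356,283)]];print(p)
E
```

```text
t 0.9 pos [ 187.3 -543.6  231.3] yaw 19.009825181239 z [-0.  0. -1.] j [ 1.197  0.707 -0.028  1.485  0.022  0.951 -0.075]
shift in tool /250: [ 1.536 -0.777 -0.395]
rotvec/pi: [-0.     0.     0.106]
{'intrinsics': array([[325.192,   0.   , 278.285],
       [  0.   , 325.192, 209.852],
       [  0.   ,   0.   ,   1.   ]]), 'T_tool_cam': array([[  -0.001,   -0.955,   -0.296,   75.284],
       [   1.   ,   -0.   ,   -0.   ,    0.171],
       [   0.   ,   -0.296,    0.955, -142.175],
       [   0.   ,    0.   ,    0.   ,    1.   ]])}
[array([ 612.903, -259.714,   30.   ]), array([ 366.813, -225.156,   30.   ])]
```

View pics/crop0.png

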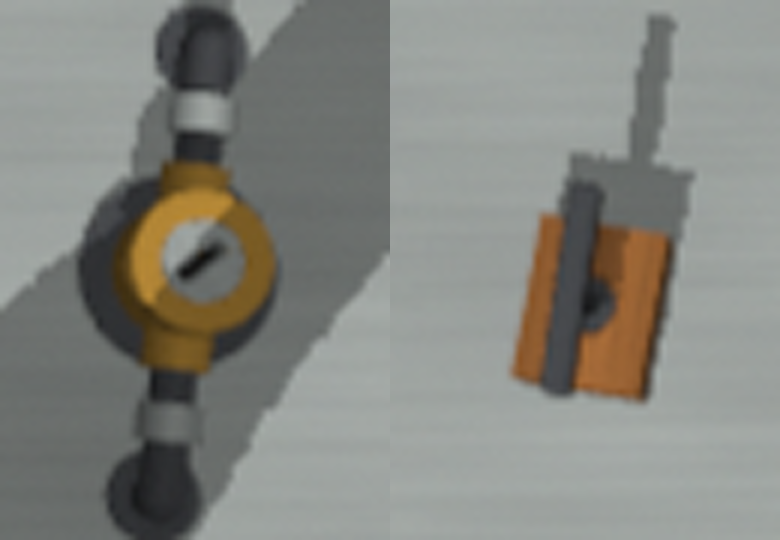

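The valve crop puts the plug face at about (363.8,243.3) in the top image. The slot yaws about -57°, the pipe about -7°, and the key bar about -7°. I'll go over the valve with the tool yawed to about 123°.

arm_command(increments=[0.154, -0.078, 0.016, 0, 0, 0, 1, 0.154, -0.078, 0.016, 0, 0, 0, 1, 0.154, -0.078, 0.016, 0, 0, 0, 1, 0.154, -0.078, 0.016, 0, 0, 0, 1, 0.154, -0.078, 0.016, 0, 0, 0, 1, 0.154, -0.078, 0.016, 0, 0, 0, 1, 0.154, -0.078, 0.016, 0, 0, 0, 1, 0.154, -0.078, 0.016, 0, 0, 0, 1, 0.154, -0.078, 0.016, 0, 0, 0, 1, 0.154, -0.078, 0.016, 0, 0, 0, 1])

```text
t: 1.9
position: [488.9, -232.4, 191.2]
ee_rot: [0.986, 0.165, 0.0, 0.0]
wrist_force: [0.0, -0.3, 0.3]
grip_width: 0.998
grasp_force: 0.0
```

arm_command(increments=[0, 0, 0, 0, 0, -0.0444, 1, 0, 0, 0, 0, 0, -0.0444, 1, 0, 0, 0, 0, 0, -0.0444, 1, 0, 0, 0, 0, 0, -0.0444, 1, 0, 0, 0, 0, 0, -0.0444, 1, 0, 0, 0, 0, 0, -0.0444, 1, 0, 0, 0, 0, 0, -0.0444, 1, 0, 0, 0, 0, 0, -0.0444, 1, 0, 0, 0, 0, 0, -0.0444, 1, 0, 0, 0, 0, 0, -0.0444, 1, 0, 0, 0, 0, 0, -0.0444, 1, 0, 0, 0, 0, 0, -0.0444, 1, 0, 0, 0, 0, 0, -0.0444, 1, 0, 0, 0, 0, 0, 0, 1, 0, 0, 0, 0, 0, 0, 1])

```text
t: 3.4
position: [487.7, -233.9, 191.3]
ee_rot: [0.48, 0.877, 0.0, -0.0]
wrist_force: [-0.6, 0.1, 0.7]
grip_width: 1.003
grasp_force: 0.0
```

```bash
cat >> h.py <<'E'
def wrect(s,im,cx,cy,z,half,px,yw=0):
    """orthographic world-plane rectification of the wrist picture: up=+x, left=+y, px per mm"""
    m=eyes.camera_model("wrist");K=np.array(m["intrinsics"]);T=np.array(m["T_tool_cam"])
    n=int(2*half*px);v,u=np.mgrid[0:n,0:n]
    X=np.stack([cx+half-v/px,cy+half-u/px,np.full(u.shape,float(z))],-1)
    Q=Rn.from_quat(s["ee_rot"]).as_matrix()
    C=((X-s["position"])@Q-T[:3,3])@T[:3,:3]
    r=np.hypot(C[...,0],C[...,1]);th=np.arctan2(r,C[...,2]);k=th/np.maximum(r,1e-9)
    return cv2.remap(im,(K[0,0]*C[...,0]*k+K[0,2]).astype(np.float32),(K[1,1]*C[...,1]*k+K[1,2]).astype(np.float32),cv2.INTER_CUBIC)
E
python3 - <<'E'
from h import *
plan([487,-237,190],123)
s=readout.sense();im=eyes.get_image("wrist");cv2.imwrite("pics/w1.png",im)
np.save("s1.npy",np.r_[s["position"],s["ee_rot"]])
c=atz("top",(363.8,243.3),85);print("top centre",c)
a=wrect(s,im,c[0],c[1],85,40,7);b=wrect(s,im,c[0],c[1],40,150,560/300)
cv2.imwrite("pics/w1r.png",np.hstack([a,cv2.resize(b,(240,240))]) if 0 else cv2.resize(a,(560,560)));cv2.imwrite("pics/w1p.png",cv2.resize(im,(560,420)))
cv2.imwrite("pics/w1c.png",np.hstack([cv2.resize(a,(400,400)),cv2.resize(b,(400,400))]))
E
```

```text
t 3.4 pos [ 487.7 -233.9  191.3] yaw 122.65183653513091 z [-0.  0. -1.] j [ 0.646  0.74  -0.49   1.657  0.434  0.855  0.545]
shift in tool /250: [-0.009 -0.009  0.005]
rotvec/pi: [ 0.    -0.    -0.002]
top centre [ 491.69  -245.415   85.   ]
```

View pics/w1c.png

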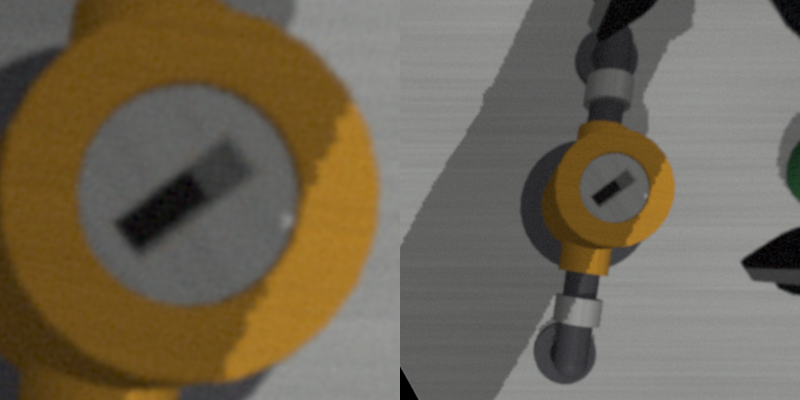

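The left panel (5 px/mm) shows the slot centred at (184,195), which is world (492.6, -242.3), with yaw about -53.4°. In the right panel the pipe collars at (577,311) and (609,87) give a pipe yaw of about -8.1°. Next I'll move to the key.

arm_command(increments=[0.1255, 0.105, -0.004, 0, 0, 0, 1, 0.1255, 0.105, -0.004, 0, 0, 0, 1, 0.1255, 0.105, -0.004, 0, 0, 0, 1, 0.1255, 0.105, -0.004, 0, 0, 0, 1, 0.1255, 0.105, -0.004, 0, 0, 0, 1, 0.1255, 0.105, -0.004, 0, 0, 0, 1, 0.1255, 0.105, -0.004, 0, 0, 0, 1, 0.1255, 0.105, -0.004, 0, 0, 0, 1, 0.1255, 0.105, -0.004, 0, 0, 0, 1, 0.1255, 0.105, -0.004, 0, 0, 0, 1, 0, 0, 0, 0, 0, -0.0465, 1, 0, 0, 0, 0, 0, -0.0465, 1, 0, 0, 0, 0, 0, -0.0465, 1, 0, 0, 0, 0, 0, -0.0465, 1, 0, 0, 0, 0, 0, -0.0465, 1, 0, 0, 0, 0, 0, -0.0465, 1, 0, 0, 0, 0, 0, 0, 1, 0, 0, 0, 0, 0, 0, 1])

```text
t: 5.25
position: [537.7, 172.2, 201.3]
ee_rot: [0.063, 0.998, 0.0, -0.0]
wrist_force: [-0.4, -0.1, -0.6]
grip_width: 0.995
grasp_force: 0.0
```

Run:
```python
from h import *
plan([540,172,200],173)
s=readout.sense();im=eyes.get_image("wrist");cv2.imwrite("pics/w2.png",im)
a=wrect(s,im,540,172,140,80,2.5);b=wrect(s,im,540,172,50,80,2.5)
cv2.imwrite("pics/w2c.png",np.hstack([a,b]))
```

```text
t 5.25 pos [537.7 172.2 201.3] yaw 172.7792420089283 z [-0.  0. -1.] j [-0.036  0.793 -0.669  1.555  0.556  0.992  0.574]
shift in tool /250: [-0.009  0.     0.005]
rotvec/pi: [ 0.    -0.    -0.001]
```

View pics/w2c.png

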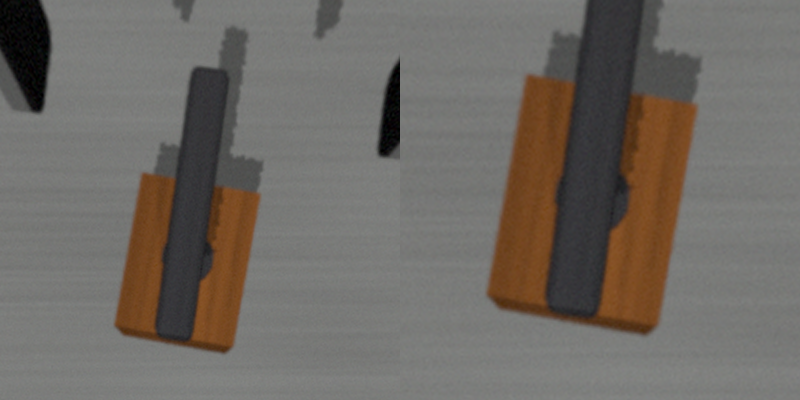

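The left panel shows the bar from (209,68) to (174,338), so its centre is (538.8, 175.4) and its yaw is -7.4°. The rest in the right panel is at yaw -10.2°, with the same centre. I'll descend and grip.

arm_command(increments=[-0.003, 0.013, 0, 0, 0, 0, 1, 0, 0, 0.08, 0, 0, 0, 1, 0, 0, 0.08, 0, 0, 0, 1, 0, 0, 0.08, 0, 0, 0, 1, 0, 0, 0.08, 0, 0, 0, 1, 0, 0, 0.04, 0, 0, 0, 1, 0, 0, 0, 0, 0, 0, 1, 0, 0, 0, 0, 0, 0, 0, 0, 0, 0, 0, 0, 0, 0, 0, 0, 0, 0, 0, 0, 0, 0, 0, 0, 0, 0, 0, 0, 0, 0, 0, 0, 0, 0, 0, 0, 0, 0, 0, 0, 0, 0, 0, 0, 0, 0, 0, 0, 0], squeeze=100)

```text
t: 6.7
position: [539.0, 175.5, 111.8]
ee_rot: [0.06, 0.998, 0.0, 0.0]
wrist_force: [-1.1, 0.5, 6.7]
grip_width: 0.172
grasp_force: 97.9
```

arm_command(increments=[0, 0, -0.04, 0, 0, 0, 0, 0, 0, -0.08, 0, 0, 0, 0, 0, 0, -0.08, 0, 0, 0, 0, 0, 0, -0.08, 0, 0, 0, 0, 0, 0, -0.08, 0, 0, 0, 0, 0, 0, -0.04, 0, 0, 0, 0, 0, 0, 0, 0, 0, 0, 0])

```text
t: 7.4
position: [539.2, 175.4, 212.4]
ee_rot: [0.06, 0.998, 0.0, 0.001]
wrist_force: [-0.7, -0.9, -2.3]
grip_width: 0.169
grasp_force: 97.7
```

arm_command(increments=[0, 0, 0, 0, 0, 0.043, 0, 0, 0, 0, 0, 0, 0.043, 0, 0, 0, 0, 0, 0, 0.043, 0, 0, 0, 0, 0, 0, 0.043, 0, 0, 0, 0, 0, 0, 0.043, 0, 0, 0, 0, 0, 0, 0.043, 0, -0.123, -0.1145, 0, 0, 0, 0, 0, -0.123, -0.1145, 0, 0, 0, 0, 0, -0.123, -0.1145, 0, 0, 0, 0, 0, -0.123, -0.1145, 0, 0, 0, 0, 0, -0.123, -0.1145, 0, 0, 0, 0, 0, -0.123, -0.1145, 0, 0, 0, 0, 0, -0.123, -0.1145, 0, 0, 0, 0, 0, -0.123, -0.1145, 0, 0, 0, 0, 0, -0.123, -0.1145, 0, 0, 0, 0, 0, -0.123, -0.1145, 0, 0, 0, 0, 0, 0, 0, 0, 0, 0, 0, 0, 0, 0, 0, 0, 0, 0, 0])

```text
t: 9.2
position: [492.4, -242.8, 210.3]
ee_rot: [0.449, 0.893, 0.0, -0.001]
wrist_force: [0.5, 1.5, -1.0]
grip_width: 0.167
grasp_force: 97.9
```

Run:
```python
from h import *
plan([492.6,-242.3,200],126.6)
s=readout.sense();print(s["wrist_force"],s["grip_width"],s["grasp_force"])
im=eyes.get_image("wrist");cv2.imwrite("pics/w3.png",im)
cv2.imwrite("pics/w3c.png",cv2.resize(im[60:360,120:440],(800,600)[:2] if 0 else (640,600)))
```

```text
t 9.2 pos [ 492.4 -242.8  210.3] yaw 126.59700796485195 z [-0.001  0.001 -1.   ] j [ 0.67   0.731 -0.522  1.601  0.428  0.927  0.636]
shift in tool /250: [0.001 0.002 0.041]
rotvec/pi: [-0. -0. -0.]
[ 0.531  1.523 -1.039] 0.16712160621294556 97.93256521224976
```

View pics/w3c.png

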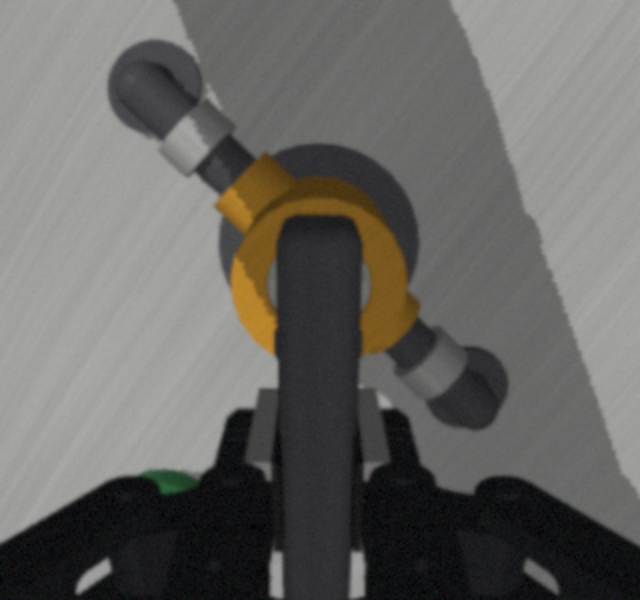

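The bar hangs straight in the image, at columns 278–360 with its end at (319,217). The plug rim spans columns 270–370, so it is laterally centred. I'll check the offset along the bar.

Run:
```python
from h import *
s=readout.sense();R=Rn.from_quat(s["ee_rot"])
for r in(214,218,222):
    p=watz((120+319/2,60+r/2),s,s["position"][2]+28.4);print("bar end tool",R.inv().apply(p-s["position"]))
for px in((270,288),(370,288),(320,197)):
    print("rim",watz((120+px[0]/2,60+px[1]/2),s,89))
# refit plug face centre from the empty-hand picture: bright disc at z=85
q=np.load("s1.npy");s1=dict(position=q[:3],ee_rot=q[3:]);im=cv2.imread("pics/w1.png")
a=wrect(s1,im,492.6,-242.3,85,30,10)
hsv=cv2.cvtColor(a,cv2.COLOR_BGR2HSV);m=(hsv[...,1]<70).astype(np.uint8)
m=cv2.morphologyEx(m,cv2.MORPH_OPEN,np.ones((9,9)))
n,l,st,ce=cv2.connectedComponentsWithStats(m);k=l[380,380] if 0 else np.argmax([0]+[st[i,4] if np.hypot(*(ce[i]-300))<100 else 0 for i in range(1,n)])
c=cv2.findContours((l==k).astype(np.uint8),0,2)[0][0];(cx,cy),r=cv2.minEnclosingCircle(c);print("disc",492.6+30-cy/10,-242.3+30-cx/10,r/10,st[k])
g=cv2.cvtColor(a,cv2.COLOR_BGR2GRAY);d=((g<85)&(np.hypot(*(np.mgrid[0:600,0:600]-300))<180)).astype(np.uint8)
print("gray",np.percentile(g[200:400,200:400],[2,10,30,50,80]))
for th in(60,75,85,95):
    d=((g<th)&(np.hypot(*(np.mgrid[0:600,0:600]-300))<175)).astype(np.uint8)
    cs=cv2.findContours(d,0,2)[0];c=max(cs,key=cv2.contourArea);b=cv2.minAreaRect(c);print(th,492.6+30-b[0][1]/10,-242.3+30-b[0][0]/10,np.array(b[1])/10,b[2])
```

```text
bar end tool [ 56.226   0.038 -28.326]
bar end tool [ 55.504   0.038 -28.327]
bar end tool [ 54.782   0.039 -28.328]
rim [ 477.209 -254.464   89.   ]
rim [ 511.156 -229.195   89.   ]
rim [ 471.034 -210.831   89.   ]
disc 492.7693145751953 -242.94873962402346 22.078594970703126 [    88     79    438    439 146573]
gray [12. 16. 51. 68. 96.]
60 492.099853515625 -241.50296630859376 [ 8.369 27.522] 53.04289245605469
75 492.26399536132817 -241.90200195312502 [ 9.54 29.16] 53.13010025024414
85 492.02223205566406 -242.14956359863282 [10.884 30.617] 54.039485931396484
95 492.98100585937505 -240.28001098632814 [30.961 32.534] 22.496471405029297
```

arm_command(increments=[0.0015, 0.003, 0.04, 0, 0, 0, 0, 0, 0, 0.04, 0, 0, 0, 0, 0, 0, 0.04, 0, 0, 0, 0, 0, 0, 0.008, 0, 0, 0, 0, 0, 0, 0.008, 0, 0, 0, 0, 0, 0, 0.008, 0, 0, 0, 0, 0, 0, 0.008, 0, 0, 0, 0, 0, 0, 0.008, 0, 0, 0, 0, 0, 0, 0, 0, 0, 0, 0])

```text
t: 10.15
position: [493.3, -241.5, 171.1]
ee_rot: [0.449, 0.894, 0.0, -0.0]
wrist_force: [-1.5, 0.2, -2.9]
grip_width: 0.171
grasp_force: 98.0
```

Tip at about z = 81 with no contact force, so the blade has entered the slot. I'll continue down.

arm_command(increments=[0, 0, 0.008, 0, 0, 0, 0, 0, 0, 0.008, 0, 0, 0, 0, 0, 0, 0.008, 0, 0, 0, 0, 0, 0, 0.008, 0, 0, 0, 0, 0, 0, 0.008, 0, 0, 0, 0, 0, 0, 0.008, 0, 0, 0, 0, 0, 0, 0, 0, 0, 0, 0])

```text
t: 10.85
position: [493.3, -241.5, 159.0]
ee_rot: [0.449, 0.894, 0.0, -0.0]
wrist_force: [-0.6, -0.3, -2.4]
grip_width: 0.165
grasp_force: 97.9
```

arm_command(increments=[0, 0, 0.008, 0, 0, 0, 0, 0, 0, 0.008, 0, 0, 0, 0, 0, 0, 0.008, 0, 0, 0, 0, 0, 0, 0.008, 0, 0, 0, 0, 0, 0, 0.006, 0, 0, 0, 0, 0, 0, 0.006, 0, 0, 0, 0, 0, 0, 0, 0, 0, 0, 0])

```text
t: 11.55
position: [493.4, -241.5, 148.1]
ee_rot: [0.449, 0.894, 0.0, -0.0]
wrist_force: [-0.4, 0.7, -2.0]
grip_width: 0.169
grasp_force: 97.9
```

arm_command(increments=[0, 0, 0.004, 0, 0, 0, 0, 0, 0, 0.004, 0, 0, 0, 0, 0, 0, 0, 0, 0, 0, 0])

```text
t: 11.85
position: [493.6, -241.5, 146.8]
ee_rot: [0.449, 0.894, 0.0, 0.0]
wrist_force: [-2.3, 1.3, 9.3]
grip_width: 0.171
grasp_force: 99.6
```

Contact is at z = 146.8, which is the expected home height. I'll press slightly to confirm, then turn clockwise.

arm_command(increments=[0, 0, 0.003, 0, 0, 0, 0, 0, 0, 0, 0, 0, 0, 0])

```text
t: 12.05
position: [493.7, -241.6, 146.7]
ee_rot: [0.449, 0.894, -0.0, 0.001]
wrist_force: [-5.5, 1.9, 21.5]
grip_width: 0.169
grasp_force: 101.5
```

arm_command(increments=[0, 0, 0, 0, 0, 0.02, 0, 0, 0, 0, 0, 0, 0.02, 0, 0, 0, 0, 0, 0, 0.02, 0, 0, 0, 0, 0, 0, 0.02, 0, 0, 0, 0, 0, 0, 0.02, 0, 0, 0, 0, 0, 0, 0, 0])

```text
t: 12.65
position: [493.6, -241.7, 146.7]
ee_rot: [0.584, 0.812, -0.0, 0.001]
wrist_force: [-6.0, 1.2, 21.4]
grip_width: 0.167
grasp_force: 101.6
```

```bash
python3 -c "
from h import *
plan([493,-242,146],82);s=readout.sense();print(s['wrist_force'],s['moment'],s['grip_width'],s['grasp_force'])"
```

```text
t 12.65 pos [ 493.6 -241.7  146.7] yaw 108.54494130650434 z [ 0.001 -0.001 -1.   ] j [ 0.596  0.801 -0.381  1.678  0.409  0.74   0.338]
shift in tool /250: [-0.    -0.003  0.003]
rotvec/pi: [0.    0.    0.147]
[-6.023  1.164 21.382] [ 0.303  1.661 -0.125] 0.16701595493285468 101.58473253250122
```

arm_command(increments=[0, 0, 0, 0, 0, 0.02, 0, 0, 0, 0, 0, 0, 0.02, 0, 0, 0, 0, 0, 0, 0.02, 0, 0, 0, 0, 0, 0, 0.02, 0, 0, 0, 0, 0, 0, 0.02, 0, 0, 0, 0, 0, 0, 0.02, 0, 0, 0, 0, 0, 0, 0.02, 0, 0, 0, 0, 0, 0, 0, 0])

```text
t: 13.45
position: [493.4, -241.7, 146.7]
ee_rot: [0.747, 0.665, -0.0, 0.001]
wrist_force: [-7.2, 1.7, 23.4]
grip_width: 0.168
grasp_force: 101.7
```

```bash
python3 -c "
from h import *
plan([493,-242,146],82);s=readout.sense();print(s['wrist_force'],s['moment'],s['grip_width'],s['grasp_force'])"
```

```text
t 13.45 pos [ 493.4 -241.7  146.7] yaw 83.346924711619 z [ 0.    -0.001 -1.   ] j [ 0.531  0.789 -0.255  1.681  0.28   0.707  0.018]
shift in tool /250: [-0.001 -0.001  0.003]
rotvec/pi: [0.    0.    0.007]
[-7.152  1.659 23.36 ] [ 0.422  1.931 -0.055] 0.16750916997284096 101.7181384563446
```

arm_command(increments=[0, 0, 0, 0, 0, 0.012, 0, 0, 0, 0, 0, 0, 0.012, 0, 0, 0, 0, 0, 0, 0, 0])

```text
t: 13.75
position: [493.4, -241.7, 146.7]
ee_rot: [0.771, 0.637, -0.0, 0.001]
wrist_force: [-6.8, 1.5, 23.4]
grip_width: 0.173
grasp_force: 101.7
```

```bash
python3 -c "
from h import *
plan([493,-242,146],82);s=readout.sense();print(s['wrist_force'],s['moment'],s['grip_width'],s['grasp_force'])"
```

```text
t 13.75 pos [ 493.4 -241.7  146.7] yaw 79.08478199522939 z [ 0.001 -0.001 -1.   ] j [ 0.52   0.788 -0.233  1.681  0.257  0.702 -0.035]
shift in tool /250: [-0.001 -0.001  0.003]
rotvec/pi: [ 0.     0.    -0.016]
[-6.786  1.465 23.35 ] [ 0.439  1.912 -0.027] 0.1725064420802134 101.73931002616882
```

arm_command(increments=[0, 0, 0, 0, 0, 0.012, 0, 0, 0, 0, 0, 0, 0, 0])

```text
t: 13.95
position: [493.4, -241.7, 146.7]
ee_rot: [0.783, 0.622, 0.0, 0.001]
wrist_force: [-6.7, 1.6, 24.1]
grip_width: 0.171
grasp_force: 101.7
```

```bash
python3 -c "
from h import *
plan([493,-242,146],82);s=readout.sense();print(s['wrist_force'],s['moment'],s['grip_width'],s['grasp_force'])"
```

```text
t 13.95 pos [ 493.4 -241.7  146.7] yaw 76.92768991000248 z [ 0.001 -0.001 -1.   ] j [ 0.514  0.787 -0.222  1.681  0.246  0.7   -0.062]
shift in tool /250: [-0.001 -0.001  0.003]
rotvec/pi: [ 0.     0.    -0.028]
[-6.716  1.609 24.084] [0.479 1.924 0.015] 0.1712120738227507 101.72805547714233
```

arm_command(increments=[0, 0, 0, 0, 0, 0.012, 0, 0, 0, 0, 0, 0, 0, 0])

```text
t: 14.15
position: [493.4, -241.7, 146.7]
ee_rot: [0.794, 0.607, 0.0, 0.001]
wrist_force: [-6.4, 2.5, 23.5]
grip_width: 0.171
grasp_force: 101.8
```

```bash
python3 -c "
from h import *
plan([493,-242,146],82);s=readout.sense();print(s['wrist_force'],s['moment'],s['effort'])"
```

```text
t 14.15 pos [ 493.4 -241.7  146.7] yaw 74.80228194932432 z [ 0.001 -0.001 -1.   ] j [ 0.508  0.786 -0.212  1.682  0.234  0.698 -0.089]
shift in tool /250: [-0.002 -0.001  0.003]
rotvec/pi: [ 0.    0.   -0.04]
[-6.403  2.499 23.477] [0.513 1.878 0.483] [ -0.641 -77.233  -2.016 -18.125  -0.545  -2.617  -1.149]
```

arm_command(increments=[0, 0, 0, 0, 0, 0.012, 0, 0, 0, 0, 0, 0, 0, 0])

```text
t: 14.35
position: [493.4, -241.7, 146.7]
ee_rot: [0.805, 0.593, -0.0, 0.001]
wrist_force: [-6.5, 1.2, 23.1]
grip_width: 0.168
grasp_force: 102.4
```

```bash
python3 -c "
from h import *
plan([493,-242,146],82);s=readout.sense();print(s['wrist_force'],s['moment'],s['effort'])
im=eyes.get_image('wrist');cv2.imwrite('pics/w4.png',im)
cv2.imwrite('pics/w4c.png',cv2.resize(im[60:360,120:440],(640,600)))"
```

```text
t 14.35 pos [ 493.4 -241.7  146.7] yaw 72.70426966444137 z [ 0.001 -0.001 -1.   ] j [ 0.502  0.786 -0.201  1.682  0.223  0.696 -0.115]
shift in tool /250: [-0.002 -0.001  0.003]
rotvec/pi: [ 0.     0.    -0.052]
[-6.467  1.195 23.144] [0.367 1.925 1.348] [ -0.059 -77.186  -1.49  -18.177  -1.329  -2.6    -2.005]
```

View pics/w4c.png

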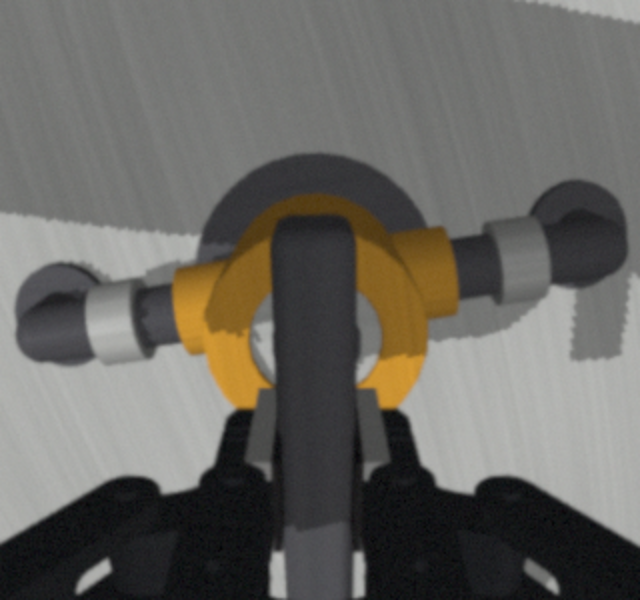

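The moment jumped at tool yaw of about 75°, so the plug is on its stop. That is the 82° square position plus about 7° of blade play. The picture shows the bar past square to the pipe by about that much. I'll ease the pressing force, bring the handle back square within the play, and let go.

arm_command(increments=[0, 0, -0.003, 0, 0, -0.026, 0, 0, 0, 0, 0, 0, -0.025, 0, 0, 0, 0, 0, 0, 0, 0])

```text
t: 14.7
position: [493.8, -241.7, 146.8]
ee_rot: [0.754, 0.656, 0.0, 0.001]
wrist_force: [0.2, 0.9, 6.4]
grip_width: 0.171
grasp_force: 99.3
```

```bash
python3 -c "
from h import *
plan([493,-242,146],82);s=readout.sense();print(s['wrist_force'],s['moment'])"
```

```text
t 14.7 pos [ 493.8 -241.7  146.8] yaw 82.0397659128216 z [ 0.001 -0.    -1.   ] j [ 0.528  0.789 -0.249  1.68   0.273  0.706  0.002]
shift in tool /250: [-0.002 -0.003  0.003]
rotvec/pi: [0. 0. 0.]
[0.158 0.881 6.38 ] [0.169 0.357 0.034]
```

arm_command(increments=[0, 0, 0, 0, 0, 0, 0.3, 0, 0, 0, 0, 0, 0, 0.5, 0, 0, 0, 0, 0, 0, 0.7, 0, 0, 0, 0, 0, 0, 0.7, 0, 0, 0, 0, 0, 0, 0.7, 0, 0, 0, 0, 0, 0, 0.7, 0, 0, -0.04, 0, 0, 0, 0.7, 0, 0, -0.08, 0, 0, 0, 0.7, 0, 0, -0.08, 0, 0, 0, 0.7, 0, 0, -0.08, 0, 0, 0, 0.7, 0, 0, -0.06, 0, 0, 0, 0.7, 0, 0, 0, 0, 0, 0, 0.7, 0, 0, 0, 0, 0, 0, 0.7])

```text
t: 16.0
position: [493.3, -241.5, 231.5]
ee_rot: [0.755, 0.655, 0.0, 0.0]
wrist_force: [-0.4, -0.5, -1.5]
grip_width: 0.7
grasp_force: 0.0
```

Run:
```python
from h import *
plan([493,-242,240],82)
s=readout.sense();im=eyes.get_image("wrist");cv2.imwrite("pics/w5.png",im)
a=wrect(s,im,493,-242,175,75,400/150);b=wrect(s,im,493,-242,40,150,400/300)
cv2.imwrite("pics/w5c.png",np.hstack([a,b]))
t=eyes.get_image("scene");
cv2.imwrite("pics/sc5.png",cv2.resize(t[200:340,120:270],None,fx=4,fy=4,interpolation=cv2.INTER_CUBIC))
```

```text
t 16.0 pos [ 493.3 -241.5  231.5] yaw 81.86566682428737 z [ 0. -0. -1.] j [ 0.548  0.676 -0.286  1.576  0.223  0.922  0.044]
shift in tool /250: [-0.002 -0.001 -0.034]
rotvec/pi: [ 0.     0.    -0.001]
```

View pics/w5c.png

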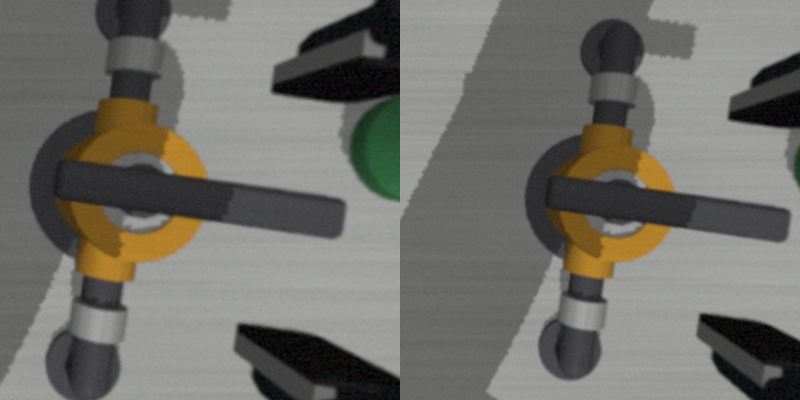

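View pics/sc5.png

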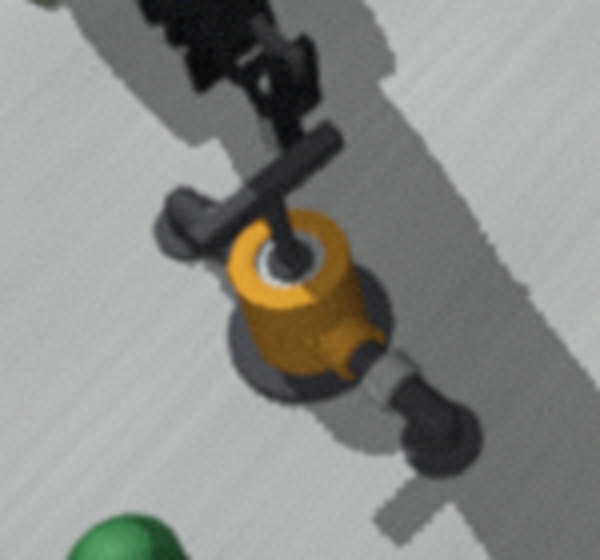

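The key stands upright and fully home. Its bar top is consistent with z = 175, centred at (201,200) over the plug. The bar's tilt of about 7.5° matches the pipe's 8°, so it is square across the pipe, and the gripper is clear.

```bash
python3 -c "
from h import *
print(order.finish_job())"
```

```text
the job is handed in; nothing more can be done
None
```

The gas cock is turned shut to its stop; the key stands upright, fully home and square across the pipe, released, with the bowl, jar and paperweight not touched, and the job was handed in at about 16 s (no verdict was returned).

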